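# Clear the weighing plate of a stray spatula and zero the kitchen scale

### The job

Zero the kitchen scale for the mixing bowl that stands on it. The wooden spatula left with its blade on the weighing plate would spoil the zero, so first push it off with the fingertips, without picking it up, until it lies flat on the worktop and no longer touches the scale; then, with nothing but the bowl bearing on the plate, lightly press down the tare key (the wide oblong key in the middle of the row of three), let it go and withdraw. Leave the bowl, the two round keys, the jars, the shaker and the cutlery alone, and do not shift the scale.

Things in the scene. Friction and masses are not known exactly. Their poses are not given: they have to be found in the camera images.
- scale: electronic kitchen scale standing loose on rubber feet on the worktop, 1.5 kg: white flat housing 215 mm deep (its x) by 210 mm wide (its y), 22 mm high, front panel with a display and three keys toward the robot at its -x side, steel weighing plate behind it. Origin: centre of the underside; x points to the rear, away from the keys, y to its left, z up.
- scale_plate: steel weighing plate, a flat slab on the scale, its top face 144 mm (scale's x) by 222 mm (scale's y), 34 mm above the worktop; its side edges overhang the housing by 6 mm. The plate floats on a stiff spring and sinks at most 2 mm. Origin: the centre of its top face; axes as the scale's.
- bowl: white mixing bowl, 112 mm across the rim, 55 mm high, 0.2 to 0.45 kg, standing loose on the rear left part of the plate. Origin: centre of its underside; z up. Above and behind it hang the kitchen's wall cabinets (x beyond 0.59 m, 0.5 m above the worktop, to the right as far as y = -0.37 m): swing in close to the robot.
- spatula: flat wooden spatula, 300 mm long, 50 to 80 g: straight-ended blade 56 mm wide and 8 mm thick, round handle 12 mm thick. It leans (0.15 rad): handle end on the worktop to the right of the scale, blade over the right edge of the plate. Origin: under the middle of its length, on its underside; x runs from handle to blade, z out of its upper side (vertical when lying flat).
- spatula_tip (a point): middle of the straight end edge of the spatula's blade (150 mm along x from the spatula's origin, half way up the 8 mm thickness), about 55 to 70 mm inside the plate's right edge at the start, with at least 35 mm free between it and the bowl.
- tare_key (a joint): tare key: the wide oblong key in the middle of the row of three, 30 mm (scale's y) by 14 mm; 0 at rest, grows as it is pressed down, 0.0045 m fully down; a spring returns it. It needs about 0.8 N to start and 4.4 N fully down; more than 2.5 mm counts as pressed.
- tare_key_top (a point): centre of the top face of the tare key, 28 mm above the worktop, 88 mm in front of the scale's origin; it stands 6 mm proud of the panel.
- left_key (a joint): round key, 19 mm across, 72 mm to the left of the tare key and of the same height and spring; same joint values; must not be pressed.
- right_key (a joint): round key, 19 mm across, 72 mm to the right of the tare key and of the same height and spring; same joint values; must not be pressed.
- honey_jar: glass jar with a green lid, 68 mm across, 84 mm high, standing loose; a bystander. Origin: centre of its underside.
- spice_jar: spice jar with a red cap, 45 mm across, 106 mm high, standing loose; a bystander. Origin: centre of its underside.
- salt_shaker: glass shaker with a grey top, 44 mm across, 90 mm high, standing loose; a bystander. Origin: centre of its underside.
- spice_jar_2: another spice jar with a red cap, 45 mm across, 106 mm high, at the right; a bystander. Origin: centre of its underside.
- teaspoon: steel teaspoon, 130 x 27 x 11 mm, lying at the left; a bystander. Origin: under its middle.
- fork: small steel fork, 145 x 20 x 12 mm, lying at the left, beside the teaspoon; a bystander. Origin: under its middle.
Mind the look-alikes: they are no part of the job. Leave any green or pink look-alike of the bowl alone.

How it is judged:
By the outcome, as a careful person would: the job done as asked, in the order asked, and still so for the second after the job is handed in, with the robot touching nothing.
It also fails if it takes over 43 s, if anything falls off the work surface, if the arm or the gripper's body presses on something with over 40 N, if the wrist force passes 120 N, or if a joint passes its speed limit or range.

### The arm

A 6-joint arm with a two-finger parallel gripper is mounted at the origin on a cart in front of the work surface, level with it; the furniture and walls round the work are solid. World frame = base frame: x ahead of the robot, y to its left, z up, the work surface at z = 0. Lengths are in m, angles in rad, forces in N, time in s.
With the tool pointing down it reaches from about 0.3 to 0.775 m from the base axis. Payload 14.6 kg.
Tool frame: the origin (TCP) lies at the very end of the fingers, on their centre line; the grasp point (between the pads) lies 19 mm behind it; z points along the fingers, y is the line along which they close (so a half turn about z gives the same grasp; the last joint's range is limited). The gripper opens to 94 mm and grips with 3 to 60 N. Pads are 16 mm wide; open, the fingers measure 119 mm over their backs; the gripper's body (75 mm by 177 mm) begins 78 mm behind the grasp point.
Start: joints at [-1.23, 0.3, 1.521, -0, 1.321, -0.067], TCP at [0.218, -0.505, 0.205] pointing down, gripper open.
Joint ranges: [-3.03, 3.03], [-0.79, 2.21], [0.23, 2.52], [-1.04, 4.18], [0, 3.07], [-2.55, 2.55]. Speed limits (rad/s): [2.22, 2.22, 2.57, 3.14, 3.14, 3.14].

### API

Orientations are given as [roll, pitch, yaw] about the fixed x, y, z axes, in that order (R = Rz(yaw) Ry(pitch) Rx(roll)).
In Python, from station import ctrl, camera, camera_info, finder gives the robot as it stands.
- The arm moves only by the tool carry_out, never from a script. Its argument "motion" is a list of rows, each a list of 2 entries, a list of its own where there are three numbers: the shift along the tool's x, y, z as a fraction of full scale, then the turn about the tool's z as a fraction of full scale. A call has 1 to 12 rows; each row is the pose to reach, as a shift and turn from the pose commanded when the call began, along the tool's axes at that moment, turning the shorter way round; what a row does not reach only later rows make up. Full scale, the value 1, is 200 mm for a shift and 360 degrees for a turn. A row lasts 1/10 s, in which the tool goes at most 50 mm and 8.59 degrees, less where a joint would pass 70% of its speed; a pose out of reach is approached as far as the arm can. A call with a number of a shift or a turn outside -1 to 1 is refused whole. A call with a gripper value outside its range is refused whole. "hand" is the closure, from -1 (fully open) to 1 (shut), set as the call begins (left out, the last holds). The fingers move at their own pace and stop on an object; "force" is the grip in N (left out, the last holds). Time passes only in rows, so rows that repeat a pose let the fingers close. It gives the time, the measured TCP pose, the force, the opening and the grip force at its end, in the units of the state.
- ctrl.get_obs(): the state, without advancing time (a new reading comes with each control period).
- camera(name): name is "side" or "top"; returns (picture, depth): 384x512x3 uint8, blue, green, red; 384x512 float32, m along the optical axis (not along the pixel's ray), 0 where there is no reading.
- camera_info(name): a dict with "camera_matrix" (3x3 intrinsics, pixels), "dist_coeffs" ([k1, k2, p1, p2, k3] as OpenCV has them; the pictures are not rectified), "origin" and "attitude" of the camera in the world. Camera axes: x right, y down, z forward; pixel columns grow to the right and rows downward; lengths in m; the calibration is good to about 2 mm. A picture is of the moment at which its call begins. camera_info takes no time and is no camera call.
- ctrl.hand_in(): hands the job in; it is judged then, once.
Trained networks look in the newest picture that a camera, given by its name, has taken for a name from the list of things; names that differ only in an ending like _2 or _b are one class to them, and where a whole thing is asked for, a point or a joint stands for the part that bears it (a point fixed in the world has none). Each returns a list of dicts, best first, with "conf" (0 to 1); they miss things now and then, are a little off and sometimes report something else, mostly with a low value. They report only what shows in the picture. A call takes as long as a camera call. They do not tell look-alikes from the thing itself.
- finder.boxes_of(camera, query): "location" ([column, row] in pixels, amid what is visible of it).
- finder.cut_out(camera, query): "mask" (384x512 bool, what is visible of it) and "location" ([column, row] in pixels, amid what is visible of it).
- finder.pinpoint(camera, query): "location" ([column, row] in pixels: a listed point, or the origin of a listed thing).
The state is a dict: "time_s": time; "qpos": joint angles; "joint_vel": joint speeds; "tau": joint torques, N m; "ee_pos": TCP position; "eef_rot": TCP orientation; "force": force on the tool from outside, world axes, zero at the start; "moment": the same for the moment, N m; "grip_width": finger opening in m; "grip_force": force on a finger pad.
Only numpy, scipy, OpenCV 4.12 (cv2) and the standard library are available. Lean on these libraries where they do the work, as an engineer would, in place of code of your own. Each camera call takes 0.05 s, during which the arm holds its last target. There are 200 camera calls.

## Working session

There is one attempt and no reset: what is moved stays moved. The work goes in short steps, Python scripts to look and compute and a tool call to move; the robot and the scene stay as the last step left them, time stands still between calls to the robot, and variables do not carry over. Pictures are saved under pics/ and viewed, at most 10 in all, crops included, and the job is handed in when it is done.

Besides the shell and the picture viewer there is one more tool, called after "Call:" as a command line: name --argument value ..., lists and objects as JSON in quotes. carry_out: Moves the arm, as the interface text tells. Its arguments: {"type":"object","properties":{"motion":{"type":"array","items":{"type":"array"}},"hand":{"type":"number"},"force":{"type":"number"}},"required":["motion"]}

```bash
mkdir -p pics && cat > h.py <<'E'
import numpy as np, cv2
from scipy.spatial.transform import Rotation as R
from station import ctrl, camera, camera_info, finder
def pose(n):
    i=camera_info(n); a=np.array(i["attitude"],float)
    M=a if a.shape==(3,3) else R.from_euler('xyz',a).as_matrix() if a.size==3 else None
    return np.array(i["camera_matrix"]),np.array(i["dist_coeffs"]),np.array(i["origin"]),M
def ray(n,uv):
    K,d,o,M=pose(n)
    p=cv2.undistortPoints(np.array(uv,float).reshape(-1,1,2),K,d).reshape(-1,2)
    return o,(M@np.c_[p,np.ones(len(p))].T).T
def onz(n,uv,z):
    o,r=ray(n,uv); return o+r*((z-o[2])/r[:,2])[:,None]
def deproj(n,uv,depth):
    o,r=ray(n,uv); u=np.round(np.array(uv)).astype(int).reshape(-1,2)
    return o+r*depth[u[:,1],u[:,0]][:,None]
E
python3 - <<'E'
from h import *
for n in("top","side"):
    i=camera_info(n);print(n,i["origin"],i["attitude"])
    im,d=camera(n);cv2.imwrite(f"pics/{n}0.png",im);np.save(f"pics/{n}0.npy",d)
    for q,z in [("spatula_tip",.038),("spatula",.02),("tare_key_top",.028),("scale",0),("scale_plate",.034),("bowl",.034),("honey_jar",0),("spice_jar",0),("salt_shaker",0),("teaspoon",0),("fork",0)]:
        for r in finder.pinpoint(n,q)[:3]:
            print(q,round(r["conf"],2),np.round(r["location"]),onz(n,[r["location"]],z).round(3)[0],deproj(n,[r["location"]],d).round(3)[0])
print(ctrl.get_obs())
E
```

```text
top [0.42315414 0.01567377 1.29027048] [-3.00852652  0.01979316 -1.5783361 ]
spatula_tip 0.79 [295. 217.] [ 0.502 -0.059  0.038] [ 0.502 -0.059  0.034]
spatula_tip 0.7 [288. 210.] [ 0.525 -0.034  0.038] [ 0.526 -0.034  0.031]
spatula 0.88 [343. 223.] [ 0.482 -0.215  0.02 ] [ 0.483 -0.219 -0.006]
tare_key_top 0.41 [279. 232.] [ 0.456 -0.005  0.028] [ 0.456 -0.005  0.028]
scale 0.66 [288. 210.] [ 0.529 -0.038  0.   ] [ 0.526 -0.036  0.031]
scale_plate 0.97 [289. 195.] [ 0.575 -0.039  0.034] [ 0.57  -0.037  0.078]
bowl 0.79 [279. 190.] [ 0.592 -0.006  0.034] [ 0.592 -0.006  0.039]
bowl 0.77 [218. 228.] [0.468 0.193 0.034] [0.469 0.198 0.005]
bowl 0.71 [132. 238.] [0.44  0.472 0.034] [0.44  0.482 0.006]
honey_jar 0.78 [166. 196.] [0.58  0.373 0.   ] [0.57  0.35  0.083]
spice_jar 0.71 [397. 163.] [ 0.683 -0.404  0.   ] [ 0.667 -0.379  0.079]
spice_jar 0.56 [170. 171.] [0.666 0.363 0.   ] [0.653 0.345 0.066]
salt_shaker 0.42 [350. 150.] [ 0.731 -0.251  0.   ] [ 0.716 -0.238  0.063]
teaspoon 0.67 [167. 240.] [0.432 0.367 0.   ] [0.432 0.365 0.007]
fork 0.58 [179. 241.] [0.43  0.326 0.   ] [
[... 1185 characters left out ...]
 0.009]
{'time_s': 1.2, 'qpos': array([-1.22960291e+00,  2.99838797e-01,  1.52099904e+00, -1.43868186e-05,
        1.32068851e+00, -6.66258442e-02]), 'joint_vel': array([ 7.93113594e-04,  1.39741340e-03,  1.25776714e-03, -9.69065991e-04,
        1.71426402e-05, -1.17817792e-03]), 'tau': array([ 4.23582042e-04, -5.31665719e+01, -3.52917480e+01,  7.08980276e-02,
        2.12544092e-02,  5.20807397e-07]), 'ee_pos': array([ 0.21811353, -0.50489638,  0.20547957]), 'eef_rot': array([3.14152743e+00, 1.83227147e-05, 4.07822817e-01]), 'force': array([-0.61098591, -0.1714881 , -1.13848388]), 'moment': array([ 0.00223475, -0.04244423,  0.01671787]), 'grip_force': 0.0, 'grip_width': 0.09396366802347661}
```

```bash
python3 - <<'E'
import cv2
a=cv2.imread("pics/top0.png")[130:280,230:430];cv2.imwrite("pics/topc.png",cv2.resize(a,None,fx=4,fy=4,interpolation=cv2.INTER_CUBIC))
E
```

```text
(no output)
```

View pics/topc.png

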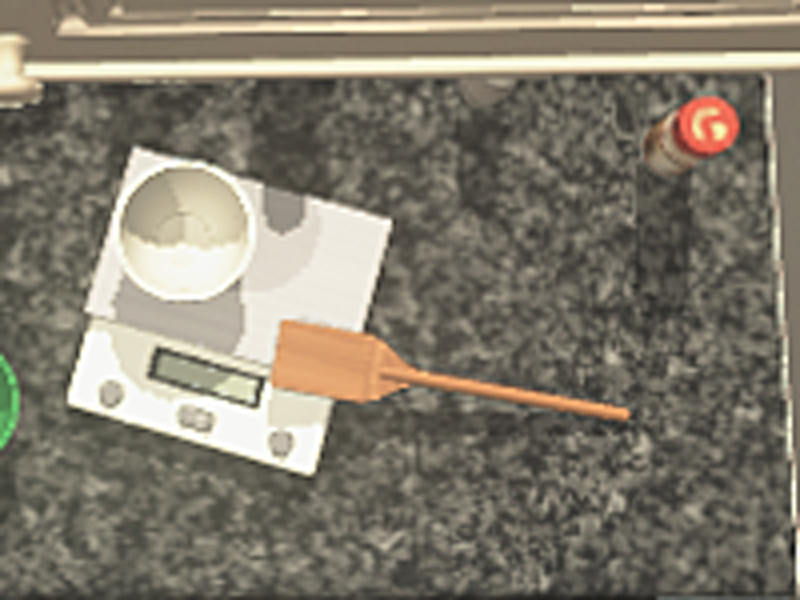

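View pics/side0.png

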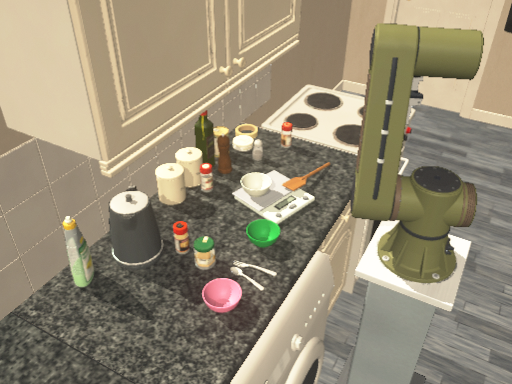

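Top crop: scale at the right of the green bowl. The white bowl is on the plate at full-frame px (277,188). The spatula blade end is at about (299,218) and the handle end at (387,233). The key row has left (257,228), oblong tare (279,234) and right (300,240). Side view: bowl candidates are white (256,185), green (262,233) and pink (222,295). Only the white one stands on the plate, so it is the one meant.

```bash
python3 - <<'E'
from h import *
full=lambda c:[[230+x/4-.375,130+y/4-.375] for x,y in c]
P=onz("top",full([(135,148),(391,218),(87,315)]),.034)
H=onz("top",full([(68,403),(314,475)]),.022)
Kk=onz("top",full([(110,394),(195,418),(281,442)]),.028)
B=onz("top",full([(281,320),(272,388)]),.05)
E=onz("top",full([(630,414)]),.008)
rim=onz("top",full([(785,414),(765,75)]),0)
print("plate",P.round(3));print("front",H.round(3));print("keys",Kk.round(3));print("blade end",B.round(3),B.mean(0).round(3));print("handle",E.round(3),"rim",rim.round(3))
yd=np.mean([P[0]-P[1],H[0]-H[1],Kk[0]-Kk[2]],0);ys=np.arctan2(yd[1],yd[0])-np.pi/2
print("scale yaw",ys, [np.arctan2(v[1],v[0])-np.pi/2 for v in (P[0]-P[1],H[0]-H[1],Kk[0]-Kk[2])])
x=np.array([np.cos(ys),np.sin(ys),0])
fm=(H[0]+H[1])/2; print("scale from front",(fm+.1075*x).round(3),"from keys",(Kk[1]+.088*x).round(3),"plate ctr",((P[1]+P[2])/2).round(3))
s=B.mean(0)-E[0];print("spat yaw",np.arctan2(s[1],s[0]),"len",np.linalg.norm(s))
print("dist end to rear corner etc",np.linalg.norm(B[0]-B[1]))
# depth profile: spatula & rim
d=np.load("pics/top0.npy")
print(deproj("top",full([(300,355),(350,362),(450,380),(620,412),(770,414),(798,414),(790,300)]),d).round(3))
# side tare
d2=np.load("pics/side0.npy")
i=ctrl.get_obs();print(i["ee_pos"])
E
```

```text
plate [[ 0.671  0.044  0.034]
 [ 0.61  -0.166  0.034]
 [ 0.532  0.084  0.034]]
front [[ 0.461  0.101  0.022]
 [ 0.402 -0.099  0.022]]
keys [[ 0.468  0.066  0.028]
 [ 0.448 -0.003  0.028]
 [ 0.428 -0.072  0.028]]
blade end [[ 0.525 -0.073  0.05 ]
 [ 0.471 -0.065  0.05 ]] [ 0.498 -0.069  0.05 ]
handle [[ 0.45  -0.359  0.008]] rim [[ 0.449 -0.486  0.   ]
 [ 0.733 -0.487  0.   ]]
scale yaw -0.284646670079721 [np.float64(-0.28267862891943185), np.float64(-0.29002588654235395), np.float64(-0.2798475995812859)]
scale from front [ 0.535 -0.029  0.022] from keys [ 0.533 -0.028  0.028] plate ctr [ 0.571 -0.041  0.034]
spat yaw 1.4044873436232208 len 0.2969575536861766
dist end to rear corner etc 0.05500397994272475
[[ 0.497 -0.087  0.05 ]
 [ 0.492 -0.128  0.045]
 [ 0.477 -0.209  0.035]
 [ 0.451 -0.349  0.012]
 [ 0.449 -0.473  0.001]
 [ 0.452 -0.544 -0.122]
 [ 0.555 -0.547 -0.13 ]]
[ 0.21811353 -0.50489638  0.20547957]
```

Measured: scale at (0.534,-0.029), yaw -0.285. Spatula tip at (0.498,-0.069,~0.048), 62 mm inside the right edge, which fits the description. The counter ends at y≈-0.486. Approaching high now.

Call:
carry_out --motion '[[[0.25,-0.175,0],0],[[0.5,-0.35,0],0],[[0.75,-0.525,0],0],[[1,-0.7,0],0],[[1,-0.7,0],0],[[1,-0.7,0],0]]' --hand 0.57

```text
time_s: 1.8
ee_pos: [0.3481, -0.2937, 0.2058]
eef_rot: [3.141, -0.001, 0.412]
force: [-0.1, -1.1, 0.0]
grip_width: 0.0495
grip_force: 0.0
```

Call:
carry_out --motion '[[[0.25,-0.175,0],-0.02],[[0.5,-0.35,0],-0.04],[[0.75,-0.525,0],-0.06],[[1,-0.7,0],-0.08],[[1,-0.7,0],-0.1],[[1,-0.7,0],-0.12],[[1,-0.7,0],-0.14],[[1,-0.7,0],-0.1586],[[1,-0.7,0],-0.1586],[[1,-0.7,0],-0.1586]]'

```text
time_s: 2.8
ee_pos: [0.4743, -0.0897, 0.2055]
eef_rot: [3.142, 0.0, 1.4]
force: [-0.3, -0.1, -0.3]
grip_width: 0.0199
grip_force: 0.0
```

Call:
carry_out --motion '[[[0.244,0.098,0],0],[[0.244,0.098,0],0],[[0.244,0.098,0.2],0],[[0.244,0.098,0.4],0],[[0.244,0.098,0.55],0],[[0.244,0.098,0.65],0],[[0.244,0.098,0.72],0],[[0.244,0.098,0.78],0],[[0.244,0.098,0.8],0],[[0.244,0.098,0.8],0],[[0.244,0.098,0.8],0]]'

```text
time_s: 3.9
ee_pos: [0.5021, -0.0445, 0.0461]
eef_rot: [3.141, 0.0, 1.404]
force: [0.2, -0.2, -0.4]
grip_width: 0.0202
grip_force: 0.0
```

```bash
python3 - <<'E'
from h import *
o=ctrl.get_obs();print(o["ee_pos"],o["eef_rot"],o["force"])
im,d=camera("top");a=im[160:260,240:370];b,_=camera("side");b=b[150:220,230:340]
f=lambda a,k:cv2.resize(a,None,fx=k,fy=k,interpolation=cv2.INTER_CUBIC)
A=f(a,3);B=f(b,3.5);h=max(len(A),len(B));pad=lambda x:np.vstack([x,np.zeros((h-len(x),x.shape[1],3),np.uint8)])
cv2.imwrite("pics/pre.png",np.hstack([pad(A),pad(B)]))
E
```

```text
[ 0.5020634  -0.04449418  0.04611363] [3.14059145e+00 1.29858699e-05 1.40377640e+00] [ 0.18914461 -0.21842647 -0.41863469]
```

View pics/pre.png

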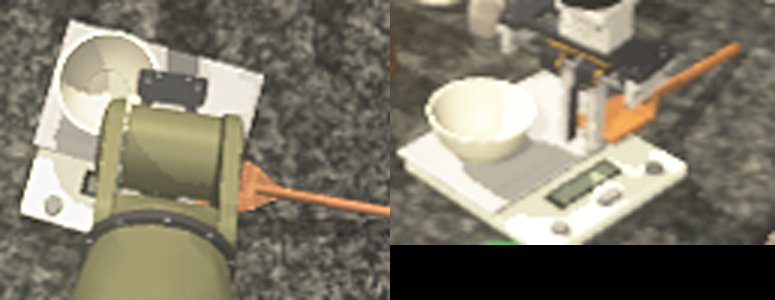

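Left (top): arm above, blade to its right at (250,185). Right (side): fingers stand on the plate side of the blade end (590,110), clear of the bowl. Lowering a bit, then pushing.

Call:
carry_out --motion '[[[0,0,0.02],0],[[0,0,0.04],0],[[-0.03,0,0.04],0],[[-0.06,0,0.04],0],[[-0.09,0,0.04],0],[[-0.12,0,0.04],0],[[-0.15,0,0.04],0],[[-0.18,0,0.04],0],[[-0.21,0,0.04],0],[[-0.24,0,0.04],0],[[-0.27,0,0.04],0],[[-0.3,0,0.04],0]]'

```text
time_s: 5.2
ee_pos: [0.4917, -0.104, 0.0375]
eef_rot: [3.142, 0.0, 1.404]
force: [-0.2, -0.1, 0.3]
grip_width: 0.0203
grip_force: 0.1
```

```bash
python3 - <<'E'
from h import *
o=ctrl.get_obs();print(o["ee_pos"],o["eef_rot"],o["force"])
b,d=camera("side");np.save("pics/side1.npy",d);c=cv2.resize(b[140:220,230:350],None,fx=5,fy=5,interpolation=cv2.INTER_CUBIC)
cv2.imwrite("pics/mid.png",c)
E
```

```text
[ 0.49165632 -0.10399712  0.03746071] [3.14158981e+00 2.36677125e-05 1.40438207e+00] [-0.19422406 -0.12566529  0.26307265]
```

View pics/mid.png

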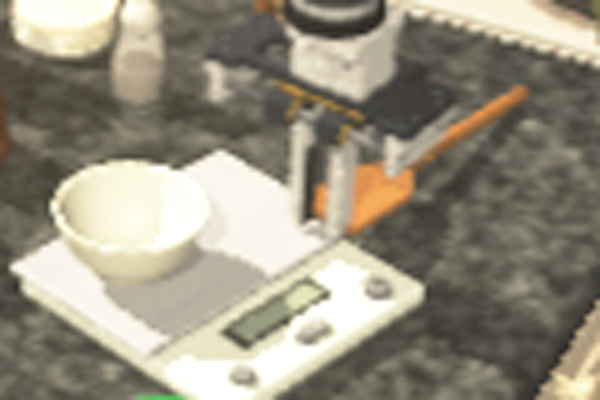

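The blade is sliding ahead of the fingers, with the plate edge at about (345,235). Continuing past the edge.

Call:
carry_out --motion '[[[-0.03,0,0],0],[[-0.06,0,0],0],[[-0.09,0,0],0],[[-0.11,0,0],0],[[-0.13,0,0],0],[[-0.15,0,0],0],[[-0.17,0,0],0],[[-0.18,0,0],0],[[-0.18,0,0],0],[[-0.18,0,0],0]]'

```text
time_s: 6.25
ee_pos: [0.4858, -0.139, 0.0374]
eef_rot: [-3.142, -0.0, 1.404]
force: [-0.8, 0.6, 0.1]
grip_width: 0.0205
grip_force: 0.0
```

```bash
python3 - <<'E'
from h import *
o=ctrl.get_obs();print(o["ee_pos"],o["eef_rot"],o["force"])
b,d=camera("side");c=cv2.resize(b[140:220,230:350],None,fx=5,fy=5,interpolation=cv2.INTER_CUBIC)
cv2.imwrite("pics/mid2.png",c)
for n in("side","top"):
    if n=="top": b,d=camera(n)
    for q in finder.cut_out(n,"spatula")[:1]:
        v,u=np.nonzero(q["mask"]);P=deproj(n,np.c_[u,v],d);print(n,q["conf"],len(u),np.percentile(P,[2,50,98],axis=0).round(3))
E
```

```text
[ 0.48578917 -0.138961    0.03744698] [-3.14158859e+00 -4.45999400e-05  1.40427241e+00] [-0.7778945   0.58111819  0.09963128]
side 0.55 210 [[ 0.44  -0.395  0.002]
 [ 0.466 -0.204  0.009]
 [ 0.492 -0.127  0.05 ]]
top 0.44 196 [[ 0.436 -0.42   0.002]
 [ 0.453 -0.341  0.011]
 [ 0.47  -0.265  0.017]]
```

View pics/mid2.png

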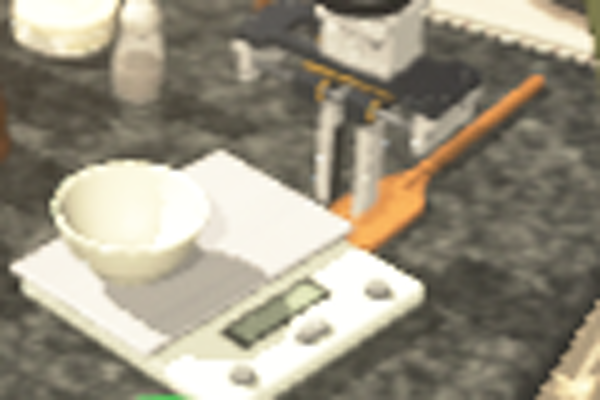

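The blade has dropped to the worktop, but its end (350,220) is close beside or under the plate overhang. Lifting to look.

Call:
carry_out --motion '[[[0,0,-0.25],0],[[-0.1,0,-0.5],0],[[-0.35,0,-0.6],0],[[-0.6,0,-0.6],0],[[-0.85,0,-0.6],0],[[-1,0,-0.6],0],[[-1,0,-0.6],0]]'

```text
time_s: 7.15
ee_pos: [0.4514, -0.3397, 0.1571]
eef_rot: [-3.141, 0.0, 1.401]
force: [1.1, 0.4, 0.7]
grip_width: 0.0199
grip_force: 0.0
```

```bash
python3 - <<'E'
from h import *
o=ctrl.get_obs();print(o["ee_pos"],o["eef_rot"],o["force"])
b,d=camera("top");c=cv2.resize(b[150:270,240:420],None,fx=4,fy=4,interpolation=cv2.INTER_CUBIC)
cv2.imwrite("pics/t2.png",c)
for q in finder.pinpoint("top","spatula_tip")[:2]+finder.pinpoint("top","spatula")[:2]:print(q["conf"],q["location"],onz("top",[q["location"]],.004).round(3))
for q in finder.cut_out("top","spatula")[:1]:
        v,u=np.nonzero(q["mask"]);P=deproj("top",np.c_[u,v],d);print(q["conf"],len(u),np.percentile(P,[1,50,99],axis=0).round(3))
        for y in np.arange(-.12,-.42,-.03):
            m=abs(P[:,1]-y)<.006;print(round(y,2),m.sum(),np.median(P[m],0).round(3) if m.any() else "")
E
```

```text
[ 0.45142162 -0.33968885  0.15713517] [-3.14142767e+00  3.66398030e-04  1.40052063e+00] [1.06593731 0.35785523 0.67878806]
0.73 [316.5, 218.3] [[ 0.5   -0.131  0.004]]
0.93 [362.9, 228.4] [[ 0.465 -0.282  0.004]]
0.78 624 [[ 0.447 -0.36   0.   ]
 [ 0.474 -0.197  0.009]
 [ 0.51  -0.134  0.017]]
-0.12 0 
-0.15 63 [ 0.487 -0.15   0.009]
-0.18 60 [ 0.484 -0.18   0.008]
-0.21 54 [ 0.477 -0.21   0.008]
-0.24 26 [ 0.472 -0.239  0.01 ]
-0.27 14 [ 0.465 -0.271  0.011]
-0.3 11 [ 0.46  -0.301  0.01 ]
-0.33 8 [ 0.455 -0.33   0.011]
-0.36 5 [ 0.45  -0.363  0.012]
-0.39 0
```

View pics/t2.png

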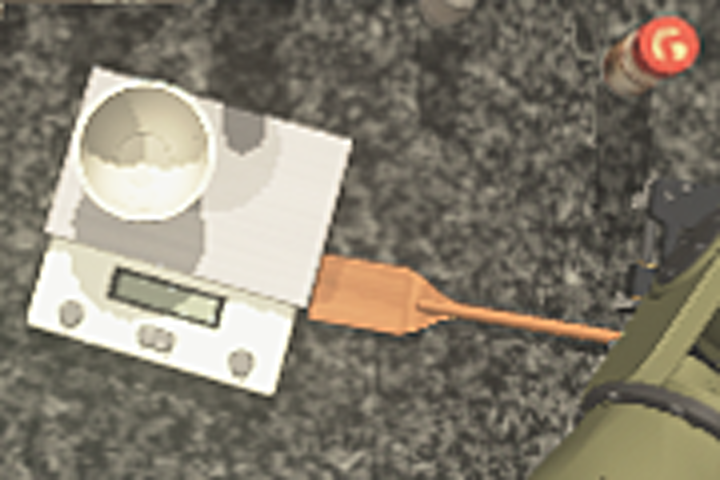

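The spatula lies flat (top at 8–9 mm). Its end edge, at crop (321,256)–(310,318), still abuts the plate edge in view. Pressing lightly on the blade with the fingertips and sliding it away further.

Call:
carry_out --motion '[[[0.25,0.005,0],0],[[0.5,0.01,0],0],[[0.75,0.015,0],0],[[0.864,0.02,0.2],0],[[0.864,0.02,0.4],0],[[0.864,0.02,0.55],0],[[0.864,0.02,0.65],0],[[0.864,0.02,0.7],0],[[0.864,0.02,0.72],0],[[0.864,0.02,0.73],0],[[0.864,0.02,0.735],0],[[0.864,0.02,0.735],0]]'

```text
time_s: 8.55
ee_pos: [0.4856, -0.1666, 0.0111]
eef_rot: [3.14, 0.0, 1.404]
force: [-0.2, -0.0, 0.6]
grip_width: 0.0202
grip_force: 0.0
```

Call:
carry_out --motion '[[[0,0,0.005],0],[[0,0,0.01],0],[[0,0,0.01],0],[[0,0,0.01],0]]'

```text
time_s: 8.95
ee_pos: [0.4852, -0.1665, 0.0085]
eef_rot: [3.141, -0.0, 1.404]
force: [0.8, -0.4, -0.2]
grip_width: 0.02
grip_force: 0.0
```

Slightly above contact; press ~1.5 mm more, then slide 20 mm.

Call:
carry_out --motion '[[[0,0,0.005],0],[[0,0,0.0075],0],[[0,0,0.0075],0],[[0,0,0.0075],0]]'

```text
time_s: 9.35
ee_pos: [0.4854, -0.1666, 0.0082]
eef_rot: [3.141, 0.0, 1.404]
force: [-7.2, 2.8, 19.4]
grip_width: 0.0202
grip_force: 9.5
```

Call:
carry_out --motion '[[[-0.02,0,0],0],[[-0.04,0,0],0],[[-0.06,0,0],0],[[-0.08,0,0],0],[[-0.1,0,0],0],[[-0.11,0,0],0],[[-0.11,0,0],0]]'

```text
time_s: 10.05
ee_pos: [0.4827, -0.1883, 0.0082]
eef_rot: [3.139, -0.0, 1.404]
force: [-0.2, 3.9, 11.8]
grip_width: 0.0204
grip_force: 6.5
```

Call:
carry_out --motion '[[[0,0,-0.05],0],[[0,0,-0.2],0],[[0,0,-0.4],0],[[-0.25,0,-0.6],0],[[-0.5,0,-0.7],0],[[-0.75,0,-0.7],0],[[-0.85,0,-0.7],0],[[-0.85,0,-0.7],0]]'

```text
time_s: 10.85
ee_pos: [0.4521, -0.3594, 0.1474]
eef_rot: [3.141, 0.001, 1.4]
force: [0.5, 0.1, -0.1]
grip_width: 0.0198
grip_force: 0.0
```

```bash
python3 - <<'E'
from h import *
o=ctrl.get_obs();print(o["ee_pos"],o["eef_rot"],o["force"])
b,d=camera("top");c=cv2.resize(b[150:270,240:420],None,fx=4,fy=4,interpolation=cv2.INTER_CUBIC)
cv2.imwrite("pics/t3.png",c)
for q in finder.cut_out("top","spatula")[:1]:
        v,u=np.nonzero(q["mask"]);P=deproj("top",np.c_[u,v],d);print(q["conf"],len(u),np.percentile(P,[1,50,99],axis=0).round(3))
for k in finder.pinpoint("top","tare_key_top")[:2]:print(k["conf"],k["location"],onz("top",[k["location"]],.028).round(3))
b,d=camera("side")
for k in finder.pinpoint("side","tare_key_top")[:2]:print(k["conf"],k["location"],onz("side",[k["location"]],.028).round(3))
E
```

```text
[ 0.45213392 -0.35943065  0.14740337] [3.14111641e+00 8.80531990e-04 1.40048540e+00] [ 0.4915056   0.12583458 -0.10807203]
0.78 675 [[ 0.44  -0.387 -0.002]
 [ 0.47  -0.219  0.009]
 [ 0.51  -0.157  0.016]]
0.56 [280.2, 234.3] [[ 0.447 -0.009  0.028]]
0.6 [293.2, 205.0] [[ 0.444 -0.005  0.028]]
```

View pics/t3.png

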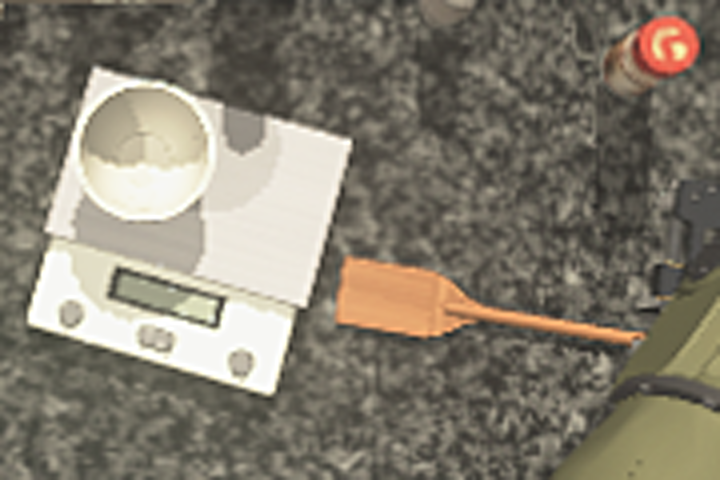

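A clear gap of about 20 mm now lies between blade (340,290) and plate (305,300), and the scale and bowl haven't moved. Candidates for the key in the row: left round (70,315), oblong (156,338), right round (241,362). The middle oblong one is the tare key, at world (0.447,-0.005). Moving above it with closed fingers.

Call:
carry_out --motion '[[[0.2,0,-0.1],-0.02],[[0.4,-0.05,-0.1],-0.04],[[0.6,-0.15,-0.1],-0.06],[[0.8,-0.25,-0.1],-0.08],[[1,-0.3175,-0.1],-0.1],[[1,-0.3175,-0.1],-0.12],[[1,-0.3175,-0.1],-0.14],[[1,-0.3175,-0.1],-0.16],[[1,-0.3175,-0.1],-0.18],[[1,-0.3175,-0.1],-0.2],[[1,-0.3175,-0.1],-0.22],[[1,-0.3175,-0.1],-0.2312]]' --hand 1 --force 5

```text
time_s: 12.3
ee_pos: [0.4239, -0.1471, 0.1671]
eef_rot: [3.142, 0.0, 2.863]
force: [-1.6, 0.2, -0.2]
grip_width: 0.0004
grip_force: 0.0
```

Call:
carry_out --motion '[[[0,0,0],0],[[0,0,0],0]]'

```text
time_s: 12.5
ee_pos: [0.4239, -0.1475, 0.167]
eef_rot: [3.142, 0.0, 2.856]
force: [-1.0, 0.6, 0.8]
grip_width: 0.0006
grip_force: 0.0
```

Call:
carry_out --motion '[[[0.03,0.23,0],0],[[0.06,0.46,0],0],[[0.09,0.65,0],0],[[0.09,0.716,0],0],[[0.09,0.716,0.2],0],[[0.09,0.716,0.4],0],[[0.09,0.716,0.52],0],[[0.09,0.716,0.58],0],[[0.09,0.716,0.62],0],[[0.09,0.716,0.65],0],[[0.09,0.716,0.65],0],[[0.09,0.716,0.65],0]]'

```text
time_s: 13.7
ee_pos: [0.4473, -0.0057, 0.0377]
eef_rot: [3.141, 0.001, 2.857]
force: [-0.2, -0.2, -0.0]
grip_width: 0.0004
grip_force: 0.0
```

```bash
python3 - <<'E'
from h import *
o=ctrl.get_obs();print(o["ee_pos"],o["eef_rot"],o["force"])
b,d=camera("side");c=cv2.resize(b[160:220,240:330],None,fx=7,fy=7,interpolation=cv2.INTER_CUBIC)
cv2.imwrite("pics/key.png",c)
E
```

```text
[ 0.44732357 -0.00568067  0.037671  ] [3.14138147e+00 1.17609403e-03 2.85681441e+00] [-0.23658854 -0.22750118 -0.03390318]
```

View pics/key.png

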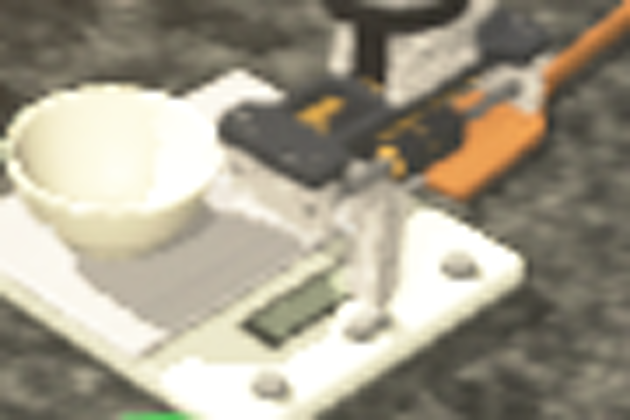

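Closed fingertips (370,310) are right over the oblong key (365,322), and both round keys are clear. Pressing.

Call:
carry_out --motion '[[[0,0,0.02],0],[[0,0,0.04],0],[[0,0,0.05],0],[[0,0,0.055],0],[[0,0,0.06],0],[[0,0,0.063],0],[[0,0,0.066],0],[[0,0,0.066],0],[[0,0,0.066],0],[[0,0,0.066],0]]'

```text
time_s: 14.75
ee_pos: [0.4469, -0.0056, 0.0238]
eef_rot: [3.142, 0.0, 2.857]
force: [-1.7, 0.5, 4.9]
grip_width: 0.0004
grip_force: 2.1
```

The key is about 4.2 mm down at ~4–5 N, matching its spring. Releasing and withdrawing up, then back toward the robot.

Call:
carry_out --motion '[[[0,0,-0.05],0],[[0,0,-0.2],0],[[0,0,-0.4],0],[[0,0,-0.6],0],[[0.2,-0.1,-0.7],0],[[0.4,-0.3,-0.7],0],[[0.5,-0.5,-0.7],0],[[0.5,-0.7,-0.7],0],[[0.5,-0.9,-0.7],0],[[0.5,-1,-0.7],0],[[0.5,-1,-0.7],0]]'

```text
time_s: 15.85
ee_pos: [0.294, -0.1711, 0.1642]
eef_rot: [-3.141, 0.0, 2.854]
force: [0.2, 0.1, -0.5]
grip_width: 0.0003
grip_force: 0.0
```

```bash
python3 - <<'E'
from h import *
o=ctrl.get_obs();print(o["ee_pos"],o["force"],o["time_s"])
b,d=camera("top");c=cv2.resize(b[150:270,240:420],None,fx=4,fy=4,interpolation=cv2.INTER_CUBIC)
cv2.imwrite("pics/end.png",c)
E
```

```text
[ 0.29397846 -0.17105987  0.164188  ] [ 0.19346952  0.05980699 -0.51692055] 15.85
```

View pics/end.png

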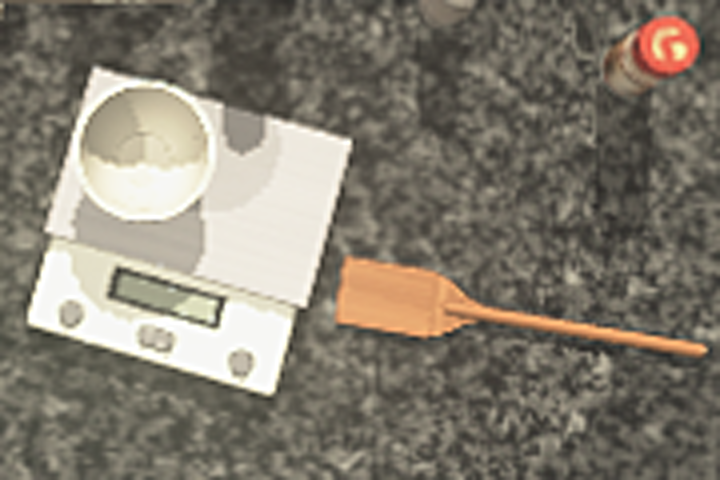

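The scale and bowl are where they were, the spatula lies flat and free at (340–705, 260–350), and the arm is clear. Handing in.

```bash
python3 -c "
from station import ctrl
print(ctrl.hand_in())"
```

```text
the job is handed in; nothing more can be done
None
```

The spatula lies flat on the worktop about 20 mm clear of the scale, the tare key was pressed about 4 mm down (4–5 N) and released, scale and bowl look unmoved in the last picture, and the job was handed in at about 16 s; the hand-in returned no verdict.

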